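# Seat a conference microphone pod on its keyed charging dock

### The arm

A 6-joint arm with a two-finger parallel gripper is mounted at the origin on the work surface. World frame = base frame: x ahead of the robot, y to its left, z up, the work surface at z = 0. Lengths are in m, angles in rad, forces in N, time in s.
With the tool pointing down it reaches from about 0.275 to 0.75 m from the base axis. Payload 10.2 kg.
Tool frame: the origin (TCP) lies on the mounting face of the last link; the fingertips stand 166 mm ahead of it and the grasp point (between the pads) lies 147 mm ahead of it; z points along the fingers, y is the line along which they close (so a half turn about z gives the same grasp; the last joint's range is limited). The gripper opens to 88 mm and grips with 3 to 60 N. Pads are 18 mm wide; open, the fingers measure 123 mm over their backs; the gripper's body (75 mm by 187 mm) begins 45 mm behind the grasp point.
Start: joints at [-1.418, 0.313, 1.498, -0, 1.331, -0.223], TCP at [0.193, -0.488, 0.405] pointing down, gripper open.
Joint ranges: [-2.94, 2.94], [-0.97, 2.17], [0.19, 2.56], [-1.23, 4.37], [0.02, 3.11], [-2.88, 2.88]. Speed limits (rad/s): [2.39, 2.39, 3.01, 3.14, 3.14, 3.14].

### API

Orientations are given as a unit quaternion [w, x, y, z].
In Python, from plant import manip gives the robot as it stands.
- The arm moves only by the shell command python3 -m creep 'ROWS' [OPENING] [FORCE]. ROWS is JSON, a list of rows, each a list of 6 numbers: the shift along the tool's x, y, z in m, then the turn, a rotation vector about the tool's x, y, z in degrees. A call has 1 to 8 rows; each row is the pose to reach, as a shift and turn from the pose commanded when the call began, along the tool's axes at that moment; what a row does not reach only later rows make up. A row lasts 1/8 s, in which the tool goes at most 62.5 mm and 10.7 degrees, less where a joint would pass 70% of its speed; a pose out of reach is approached as far as the arm can. A call with a gripper value outside its range is refused whole. OPENING is the closure in counts, from 0 (fully open) to 255 (shut), set as the call begins (- or left out, the last holds). The fingers move at their own pace and stop on an object; FORCE is the grip in N (left out, the last holds). Time passes only in rows, so rows that repeat a pose let the fingers close. It gives the time, the measured TCP pose, the force, the opening and the grip force at its end, in the units of the state.
- manip.state(): the state, without advancing time (a new reading comes with each control period).
- manip.capture(name): name is "side" or "top"; returns the picture (420x560x3 uint8, red, green, blue); there is no depth.
- manip.calibration(name): a dict with "intrinsics" (3x3 intrinsics, pixels), "origin" and "orientation" of the camera in the world. Camera axes: x right, y down, z forward; pixel columns grow to the right and rows downward; lengths in m; the calibration is good to about 2 mm. A picture is of the moment at which its call begins. calibration takes no time and is no camera call.
- manip.job_done(): hands the job in; it is judged then, once.
The state is a dict: "time_s": time; "qpos": joint angles; "qd": joint speeds; "tau": joint torques, N m; "position": TCP position; "tool_rot": TCP orientation; "wrist_force": force on the tool from outside, world axes, zero at the start; "torque": the same for the moment, N m; "gripper_width": finger opening in m; "grip_force": force on a finger pad.
Only numpy, scipy, OpenCV 4.12 (cv2) and the standard library are available. Lean on these libraries where they do the work, as an engineer would, in place of code of your own. Each camera call takes 0.05 s, during which the arm holds its last target. There are 200 camera calls.

### The job

Pick up the microphone pod with the orange mark and seat it in the round cup of the charging dock, feeling for the angle at which the notch in its foot drops over the key in the cup: resting it lightly on the key and turning it. It must end standing upright, fully home on the cup's floor and let go; never press it hard against the dock (no more than 40 N), and leave the spare pod and the other things on the table where they are.

Things in the scene. Friction and masses are not known exactly. Their poses are not given: they have to be found in the camera images.
- pod: microphone pod to be seated: upright grey cylinder, diameter 56 mm, 80 mm tall (black top 8 mm: diameter 50), 0.2 to 0.45 kg, orange mark on its top and down one side. Origin: centre of its underside; z up, x towards the marked side. The lowest 14 mm are a black foot with one notch under the mark. Grasp across its diameter in any direction, 35 to 70 mm above the underside
- pod_notch (a point): the notch in the pod's foot, on the pod's +x side under the orange mark: 12 mm wide, 14 mm high, open below and outwards, cut from radius 28 mm inwards to radius 18 mm. This point lies at its middle on the underside, 23 mm from the pod's axis; axes as the pod's
- spare_pod: spare pod of the same shape and size with a blue mark, to be left alone; origin: centre of its underside
- dock: charging dock fixed to the table: grey base plate 150 x 100 mm, 10 mm thick, carrying a black round cup open at the top: inner diameter 62 mm, outer 84 mm, the top 10 mm flaring out to inner 72 mm, outer 94 mm; a green lamp bar lies on the plate at the dock's -x end. Origin: under the cup's axis at table level; z up
- dock_seat (a point): centre of the cup's floor, 12 mm above the table; the origin of a fully seated pod lies here; axes as the dock's. One rigid black key stands on this floor against the cup's wall: 8 mm wide, 10 mm high, reaching inwards to 20 mm from the axis. The key ring can be set to any angle: the key lies up to 0.85 rad either way of the dock's +x (the side away from the lamp), not measured
- dock_rim (a point): centre of the cup's mouth, 36 mm above the table; axes as the dock's. A pod whose notch is not over the key stops with its underside 22 mm above the table, 14 mm below this rim; with the notch over the key (within about 4 degrees) it goes down 10 mm more to the floor
- keyboard: black keyboard 140 x 440 x 21 mm, to be left alone; origin: centre of its underside
- mouse: black mouse 100 x 58 x 32 mm, to be left alone; origin: centre of its underside
- mug: blue mug, diameter 80 mm, 95 mm tall, handle on +y, to be left alone; origin: centre of its underside
- screwdriver: screwdriver 180 mm long lying along its x axis, to be left alone
- adapter: white video adapter 75 x 40 x 18 mm lying flat, to be left alone; origin: underside of its white housing
- notepad: yellow pad of notes 76 x 76 x 14 mm, to be left alone; origin: centre of its underside

How it is judged:
On the way:
1. the orange-marked pod is lifted clear of the table (height (world z) of pod above 0.045 m), for 0.1 s.
At the end, for the whole second after the job is handed in: the orange-marked pod stands upright (within 3.5 degrees) in the dock's cup, its underside within 3 mm of the cup's floor and 6 mm of its centre, at rest and let go (z of pod in the frame of dock_seat below 0.003 m and horizontal distance between pod and dock_seat below 0.006 m and angle between pod's own z axis and vertical below 0.06 rad and linear speed of pod below 0.02 m/s and contact force between pod and the fingers below 0.1 N); the robot touches nothing.
It fails at once if the spare pod or another thing on the table is pushed more than 25 mm from its place (distance of any of spare_pod, keyboard, mouse, mug, screwdriver, adapter, notepad from where it was at the start of the episode above 0.025 m).
It fails at once if the spare pod is tipped over (angle between spare_pod's own z axis and vertical above 0.5 rad).
It fails at once if the pod is forced against the dock's key or cup with more than 40 N (contact force between pod and dock above 40 N or contact force between pod and key above 40 N).
It also fails if it takes over 70 s, if anything falls off the work surface, if the arm or the gripper's body presses on something with over 40 N, if the wrist force passes 120 N, or if a joint passes its speed limit or range.

## Working session

There is one attempt and no reset: what is moved stays moved. The work goes in short steps, Python scripts to look and compute and a shell command to move; the robot and the scene stay as the last step left them, time stands still between calls to the robot, and variables do not carry over. Pictures are saved under pics/ and viewed, at most 10 in all, crops included, and the job is handed in when it is done.

```bash
mkdir -p pics; ls; python3 - <<'E'
from plant import manip
import cv2
for n in("top","side"):
    cv2.imwrite(f"pics/{n}0.png",manip.capture(n)[...,::-1]); c=manip.calibration(n); print(n,c)
print(manip.state())
E
```

```text
pics
top {'intrinsics': array([[488.48423878,   0.        , 274.77589197],
       [  0.        , 488.48423878, 205.09587496],
       [  0.        ,   0.        ,   1.        ]]), 'origin': array([0.43121516, 0.01822342, 1.58586274]), 'orientation': array([-0.03215046,  0.70731554, -0.70561151,  0.02799049])}
side {'intrinsics': array([[518.47963353,   0.        , 290.58583359],
       [  0.        , 518.47963353, 206.05065445],
       [  0.        ,   0.        ,   1.        ]]), 'origin': array([-0.20627839,  1.05937102,  0.9078781 ]), 'orientation': array([ 0.15049103, -0.28327857,  0.83635569, -0.44453893])}
{'time_s': 0.1, 'qpos': array([-1.41841250e+00,  3.13398348e-01,  1.49831951e+00, -2.46432106e-05,
        1.33102372e+00, -2.23386785e-01]), 'qd': array([ 0.00084958, -0.00119214, -0.00108952, -0.00060572,  0.00052003,
       -0.00125094]), 'tau': array([ 2.37826200e-03, -4.02816153e+01, -2.52643812e+01,  6.95523969e-02,
        3.42596113e-02, -5.95616825e-05]), 'position': array([ 0.1926587 , -0.48834447,  0.40423165]), 'tool_rot': array([-5.74528018e-04,  9.82400708e-01,  1.86784686e-01,  8.43019651e-06]), 'wrist_force': array([-0.4944199 , -0.68352956,  0.54643852]), 'torque': array([0.01997901, 0.02544553, 0.03228008]), 'grip_force': 0.0, 'gripper_width': 0.08800503031775098}
```

View pics/top0.png

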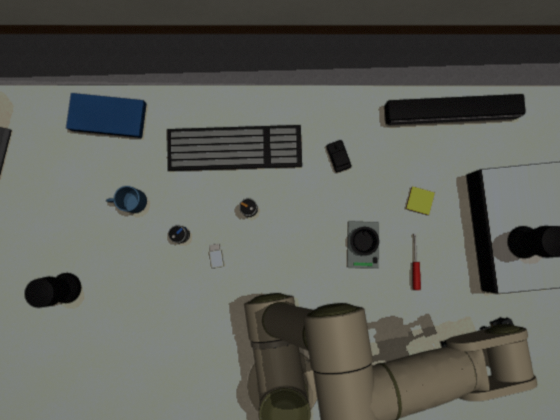

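View pics/side0.png

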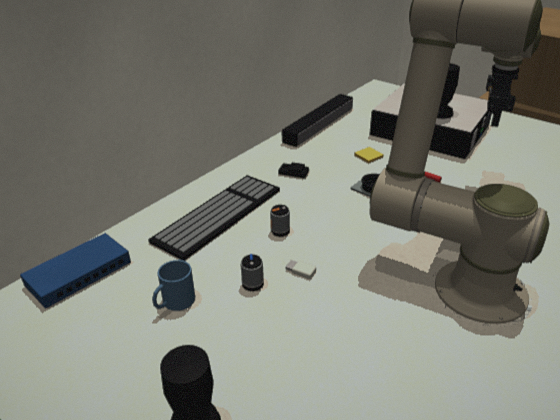

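The top view shows the orange-marked pod at about (249,207), the spare at (178,234), the dock cup at (364,241) with its lamp at (362,264), and the mug at (130,199). The side view shows the orange pod at (280,220), and the arm hides part of the dock. Next I'll zoom in and measure.

```bash
cat > h.py <<'E'
import numpy as np, cv2
from plant import manip
from scipy.spatial.transform import Rotation as R
def rot(q): return R.from_quat(np.roll(q,-1))
def cast(name,uv,z):
    c=manip.calibration(name); d=rot(c["orientation"]).apply(np.linalg.inv(c["intrinsics"])@[uv[0],uv[1],1])
    o=c["origin"]; return o+d*(z-o[2])/d[2]
def proj(name,p):
    c=manip.calibration(name); q=c["intrinsics"]@rot(c["orientation"]).inv().apply(np.array(p)-c["origin"]); return q[:2]/q[2]
def blobs(im,lo,hi,roi,amin=4):
    x0,y0,x1,y1=roi; m=cv2.inRange(cv2.cvtColor(im[y0:y1,x0:x1],cv2.COLOR_RGB2HSV),lo,hi)
    n,_,s,c=cv2.connectedComponentsWithStats(m)
    return [(c[i]+[x0,y0],s[i]+[x0,y0,0,0,0]) for i in range(1,n) if s[i][4]>=amin]
E
python3 - <<'E'
from h import *
t=cv2.imread("pics/top0.png")[...,::-1]; s=cv2.imread("pics/side0.png")[...,::-1]
print("orange",blobs(t,(5,90,70),(25,255,255),(235,190,265,225)))
print("orange side",blobs(s,(3,110,70),(22,255,255),(260,195,300,245)))
print("blue",blobs(t,(95,90,50),(125,255,255),(165,220,192,248)))
print("lamp",blobs(t,(45,80,60),(80,255,255),(340,255,385,272)))
for n,roi,lo,hi,im in(("pod",(235,190,265,225),(0,0,0),(180,255,75),t),("spare",(163,218,194,250),(0,0,0),(180,255,75),t),("cup",(346,222,382,258),(0,0,0),(180,255,45),t),("plate",(340,215,388,275),(0,0,0),(180,255,135),t)):
    print(n,blobs(im,lo,hi,roi,20))
a=cv2.resize(t[185:255,160:280],None,fx=5,fy=5,interpolation=2)
b=cv2.resize(t[210:280,330:400],None,fx=5,fy=5,interpolation=2)
cv2.imwrite("pics/crop.png",np.clip(np.hstack([a[:,::1],b])[:,200:,::-1]*1.5,0,255))
E
```

```text
orange [(array([243.68421053, 204.05263158]), array([241, 202,   7,   5,  19]))]
orange side [(array([275.61904762, 208.9047619 ]), array([272, 207,   8,   4,  21]))]
blue [(array([179. , 230.5]), array([176, 228,   7,   6,  20]))]
lamp [(array([362.30357143, 263.875     ]), array([354, 262,  18,   4,  56]))]
pod [(array([248.3487395 , 207.89915966]), array([240, 199,  18,  19, 238]))]
spare [(array([178.71777003, 234.1533101 ]), array([168, 226,  22,  18, 287]))]
cup [(array([363.82308846, 240.67916042]), array([350, 227,  29,  29, 667]))]
plate [(array([363.5, 244.5]), array([ 340,  215,   48,   60, 2880]))][ WARN:0@0.253] global loadsave.cpp:1063 imwrite_ Unsupported depth image for selected encoder is fallbacked to CV_8U.
```

View pics/crop.png

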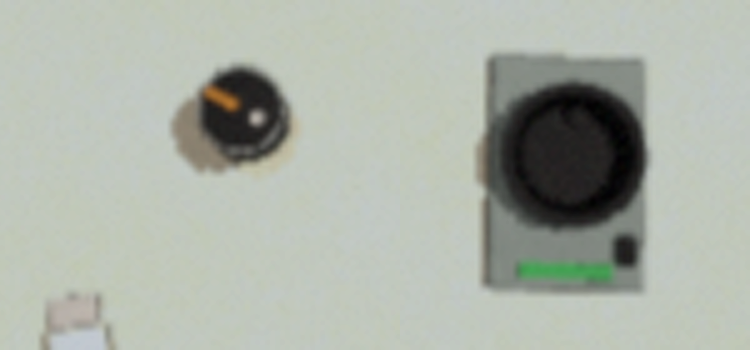

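The pod's black top disc is centred near pixel (248.2,206.4), with the mark pointing up-left. The cup's rim is centred near (364,241). There is a faint dark feature inside the cup near its +x side, which may be the key. I'll average frames and stretch the contrast inside the cup.

```bash
python3 - <<'E'
from h import *
fr=[manip.capture("top").astype(np.float32) for _ in range(16)]
t=np.mean(fr,0); np.save("top.npy",t)
g=t.mean(2)
cup=g[222:260,345:383]; print(np.percentile(cup,[1,10,30,50,70,90]))
a=cv2.resize(np.clip((cup-10)*5,0,255),(570,570),interpolation=cv2.INTER_CUBIC)
cv2.imwrite("pics/cup.png",np.clip(a,0,255).astype(np.uint8))
# pod top disc: dark pixels
def circ(mask,off):
    cs,_=cv2.findContours(mask,cv2.RETR_EXTERNAL,cv2.CHAIN_APPROX_NONE); c=max(cs,key=cv2.contourArea); return np.array(cv2.minEnclosingCircle(c)[0])+off, cv2.minEnclosingCircle(c)[1],cv2.minAreaRect(c)
c,r,_=circ(((g[222:260,345:383]<40)*255).astype(np.uint8),[345,222]); print("cup",c,r,cast("top",c,.036))
hsv=cv2.cvtColor(t.astype(np.uint8),cv2.COLOR_RGB2HSV)
pl=t[210:280,335:395]; print(pl[3,30],pl[12,30]) 
np.set_printoptions(linewidth=200); print(g[196:221,236:262].astype(int))
print(g[210:276:1,364].astype(int), g[225,340:390].astype(int))
ob=blobs(t.astype(np.uint8),(5,90,60),(25,255,255),(235,190,265,225)); print(ob)
E
```

```text
[  3.8214583   11.2562499   22.97916603  51.69791794  87.63125
 124.43124924]
cup [363.72779083 240.80751801] 14.545355796813965 [ 0.45068708 -0.25398523  0.036     ]
[128.25   132.9375 127.6875] [89.0625 94.1875 89.125 ]
[[128 128 128 129 129 129 129 128 128 129 128 128 127 126 127 128 128 128 128 128 128 129 129 128 128 128]
 [128 128 128 129 129 129 129 127 127 126 116 114 113 116 117 124 127 128 128 128 128 128 129 128 128 128]
 [129 129 129 129 129 129 126 115 114 106  86  78  76  86  92 107 119 125 128 128 128 129 129 129 128 128]
 [129 129 129 129 129 127 117  88  78  62  46  37  35  45  56  74  93 111 123 128 128 129 129 128 128 128]
 [128 128 129 129 127 118  92  58  36  26  23  21  21  24  26  35  56  81 108 123 127 128 128 128 128 128]
 [128 128 129 127 116  96  60  31  21  20  20  20  21  21  21  23  28  45  79 108 124 128 128 128 128 128]
 [128 128 127 116  92  77  57  38  27  22  21  20  21  21  22  22  22  25  45  84 117 127 128 128 129 129]
 [128 127 124 100  70  68  68  60  49  37  28  23  22  22  22  22  23  22  28  65 104 124 129 129 129 129]
 [126 117 110  89  55 
[... 1629 characters left out ...]
124 124 124 123 122 124 124 125 127 129 129 129 129 129 129]
 [129 130 129 128 126 127 126 126 126 128 129 129 128 128 126 124 126 128 129 129 130 129 129 129 130 129]]
[128 128 128 129 129 129 129 129 129 129 127 113  90  89  89  80  56  27  18   7   5  10  17  19  17  19  22  22  23  22  23  23  23  23  22  23  22  23  23  22  17   5  10  18  26  52  77  86  86
  87  87  86  80  71  70  76  84  82  97 125 129 129 128 128 128 129] [128 128 128 128 128 127 124  91  69  83  89  90  90  90  91  90  90  90  89  89  89  88  87  82  80  81  86  88  88  89  90  89  90  90  91  91  91  90  96 118 127 128 128 129 129 129 130 129 129
 129]
[(array([243.85, 204.15]), array([241, 202,   7,   5,  20]))]
```

View pics/cup.png

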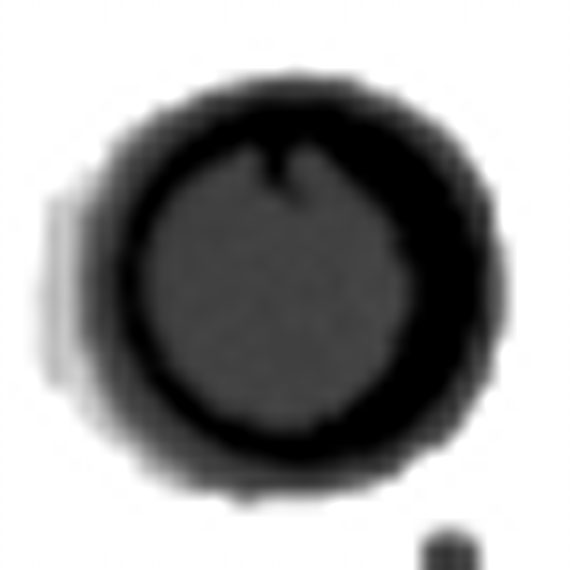

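The averaged view of the cup shows the key as a dark tab at about crop (272,165), which is image pixel (362.7,232.6), with its shadow to the lower right. I'll turn this into positions and angles.

```bash
python3 - <<'E'
from h import *
np.set_printoptions(precision=4,suppress=True)
t=np.load("top.npy"); s=cv2.imread("pics/side0.png")[...,::-1]
pc=cast("top",(247.9,206.1),.08); print("pod",pc,"side proj top",proj("side",pc),"bottom",proj("side",[*pc[:2],0]))
m=np.clip(t[...,0]-t[...,2]-20,0,None)[195:220,236:262]; yy,xx=np.mgrid[195:220,236:262]
w=m.ravel(); P=np.c_[xx.ravel(),yy.ravel()]; c=(w@P)/w.sum(); C=((P-c).T*w)@(P-c)/w.sum(); ev,V=np.linalg.eigh(C); d=V[:,1]; d*=-np.sign(d[0])
print("mark",c,d,ev); 
a=cast("top",c,.08);b=cast("top",c+5*d,.08); print("mark ang PCA",np.degrees(np.arctan2(*(b-a)[1::-1])),"centroid",np.degrees(np.arctan2(*(a-pc)[1::-1])), "r",np.linalg.norm(a-pc))
# ridge extents
rim=cast("top",(363.9,241),.036); print("rim",rim, "floor px",proj("top",[*rim[:2],.012]))
L=blobs(t.astype(np.uint8),(45,80,50),(80,255,255),(340,255,385,272))[0]; lp=cast("top",L[0],.014); print("lamp",L[0],lp)
seat=rim.copy()
for z in(.012,.022):
  k=cast("top",(362.8,232.6),z); print("key",np.degrees(np.arctan2(*(k-seat)[1::-1])),np.linalg.norm((k-seat)[:2]))
# plate: dark enough contour, bottom & right edges
g=t.mean(2); m=((g[210:280,335:395]<107)*255).astype(np.uint8); cs,_=cv2.findContours(m,0,1); r=cv2.minAreaRect(max(cs,key=cv2.contourArea)); print("plate",r); pcn=cast("top",np.array(r[0])+[335,210],.01); print(pcn)
st=manip.state(); q=rot(st["tool_rot"]); print("tool axes",q.as_matrix()); 
for n,p in(("spare",cast("top",(178,233),.08)),("mug",cast("top",(130,199),.09))): print(n,p)
sp=s[195:245,262:300].mean(2); print("side dark", blobs(s,(0,0,0),(180,255,70),(262,195,300,245),20))
E
```

```text
pod [0.5563 0.1104 0.08  ] side proj top [280.3148 207.9053] bottom [280.6144 230.5178]
mark [243.9333 204.2127] [-0.8875 -0.4609] [0.5582 3.7542]
mark ang PCA 62.67340625467427 centroid 64.66604926450309 r 0.013638042374466364
rim [ 0.4501 -0.2545  0.036 ] floor px [362.5841 241.0878]
lamp [362.3036 263.875 ] [ 0.3775 -0.2524  0.014 ]
key -2.1806396698200787 0.027237954093743074
key 1.4959036515420037 0.026934596395576122
plate ((27.0, 34.5), (47.0, 34.0), 90.0)
[ 0.4392 -0.2529  0.01  ]
tool axes [[ 0.9302  0.367  -0.    ]
 [ 0.367  -0.9302  0.    ]
 [ 0.     -0.     -1.    ]]
spare [0.4727 0.3253 0.08  ]
mug [0.5767 0.4735 0.09  ]
side dark [(array([265.6429, 197.5179]), array([262, 195,  12,   9,  56])), (array([279.9958, 221.4958]), array([271, 205,  19,  32, 476]))]
```

The side view agrees with the top view for the pod: it predicts column 280.3 and I measured 280. The pod is at (0.556, 0.110) with its mark at about 63.5°, and the cup axis is at (0.450, -0.2545) with the key at about 0° ± 6°. I'll move above the pod now.

```bash
python3 -m creep '[[0.03,-0.023,0,0,0,0],[0.08,-0.061,0,0,0,0],[0.125,-0.095,0,0,0,0],[0.17,-0.129,0,0,0,0],[0.215,-0.163,0,0,0,0],[0.26,-0.197,0,0,0,0],[0.305,-0.231,0,0,0,0],[0.35,-0.266,0,0,0,0]]' 0
python3 -m creep '[[0.04,-0.03,0.01,0,0,0],[0.08,-0.06,0.03,0,0,0],[0.12,-0.092,0.06,0,0,0],[0.155,-0.12,0.09,0,0,0],[0.185,-0.142,0.11,0,0,0],[0.2,-0.152,0.12,0,0,0],[0.208,-0.157,0.125,0,0,0],[0.208,-0.157,0.125,0,0,0]]'
python3 - <<'E'
from h import *
st=manip.state(); M=rot(st["tool_rot"]).as_matrix(); print(st["position"],M.T@(np.array([.5563,.1104,.202])-st["position"]),M[:,0],st["qpos"])
cv2.imwrite("pics/a1.png",np.hstack([cv2.resize(manip.capture("side")[150:260,210:350],None,fx=3,fy=3),cv2.resize(manip.capture("top")[160:270,200:300],None,fx=3,fy=3)])[...,::-1])
E
```

```text
time_s: 1.9
position: [0.4213, -0.1107, 0.405]
tool_rot: [0.0, 0.982, 0.187, 0.0]
wrist_force: [0.5, -0.8, -0.3]
gripper_width: 0.0884
grip_force: 0.0
time_s: 2.9
position: [0.5566, 0.1095, 0.2801]
tool_rot: [0.0, 0.982, 0.187, 0.0]
wrist_force: [0.2, -0.6, 1.1]
gripper_width: 0.0882
grip_force: 0.0
[0.55656681 0.10945721 0.2800508 ] [ 7.62497142e-05 -9.94248015e-04  7.80505789e-02] [9.30319273e-01 3.66750564e-01 2.72867269e-04] [-1.22913228e-02  5.27408918e-01  1.52483723e+00 -1.41825509e-04
  1.08900041e+00  1.18305693e+00]
```

View pics/a1.png

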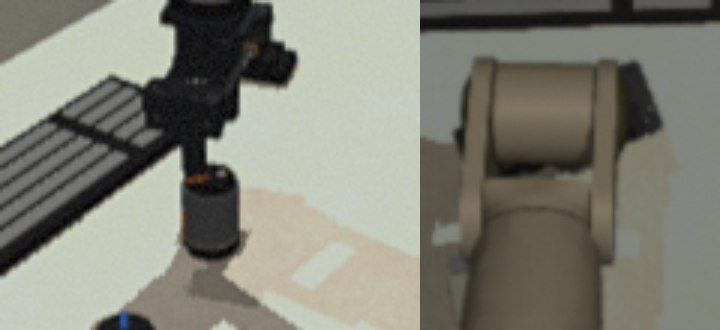

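The side picture shows the fingers straddling the marked pod, with the orange mark towards the left. Going down and gripping.

```bash
python3 -m creep '[[0,-0.001,0.01,0,0,0],[0,-0.001,0.025,0,0,0],[0,-0.001,0.04,0,0,0],[0,-0.001,0.055,0,0,0],[0,-0.001,0.068,0,0,0],[0,-0.001,0.076,0,0,0],[0,-0.001,0.078,0,0,0],[0,-0.001,0.078,0,0,0]]' 0
python3 -m creep '[[0,0,0,0,0,0],[0,0,0,0,0,0],[0,0,0,0,0,0],[0,0,0,0,0,0],[0,0,0,0,0,0],[0,0,0,0,0,0],[0,0,0,0,0,0],[0,0,0,0,0,0]]' 255 30
python3 -m creep '[[0,0,-0.003,0,0,0],[0,0,-0.01,0,0,0],[0,0,-0.025,0,0,0],[0,0,-0.04,0,0,0],[0,0,-0.055,0,0,0],[0,0,-0.065,0,0,0],[0,0,-0.07,0,0,0],[0,0,-0.07,0,0,0]]'
python3 - <<'E'
from h import *
st=manip.state(); print(st["position"],st["wrist_force"],st["torque"],st["gripper_width"])
s=manip.capture("side"); x,y=proj("side",[.556,.11,.11]).astype(int); print(x,y)
cv2.imwrite("pics/a2.png",cv2.resize(s[y-60:y+50,x-60:x+60],None,fx=5,fy=5,interpolation=2)[...,::-1])
E
```

```text
time_s: 4.0
position: [0.5562, 0.1108, 0.202]
tool_rot: [0.0, 0.982, 0.187, 0.0]
wrist_force: [-0.5, -0.3, 0.8]
gripper_width: 0.0879
grip_force: 0.0
time_s: 5.0
position: [0.5561, 0.1108, 0.2018]
tool_rot: [-0.0, 0.982, 0.187, 0.0]
wrist_force: [-0.6, 0.2, 2.3]
gripper_width: 0.0554
grip_force: 30.0
time_s: 6.0
position: [0.5561, 0.1108, 0.2718]
tool_rot: [0.0, 0.982, 0.187, 0.0]
wrist_force: [0.5, 0.0, -2.1]
gripper_width: 0.0554
grip_force: 30.0
[0.55609873 0.1108306  0.27183526] [ 0.52944291  0.01124658 -2.12036064] [0.01822535 0.00725136 0.01870634] 0.055365246438074896
280 199
```

View pics/a2.png

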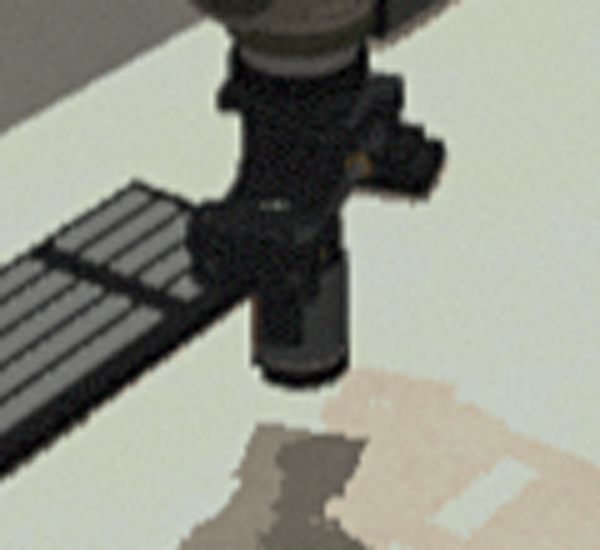

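The pod is lifted and upright. Next I'll carry it over the dock while turning it to about 12° short of the seen key angle.

```bash
python3 -m creep '[[-0.015,0.02,0,0,0,4],[-0.045,0.058,0,0,0,11],[-0.08,0.103,0,0,0,18],[-0.115,0.149,0,0,0,26],[-0.15,0.194,0,0,0,34],[-0.185,0.239,0,0,0,42],[-0.215,0.278,0,0,0,48],[-0.2327,0.3009,0,0,0,51.5]]'
python3 -m creep '[[0,0,0,0,0,0],[0,0,0,0,0,0],[0,0,0,0,0,0]]'
python3 - <<'E'
from h import *
st=manip.state(); M=rot(st["tool_rot"]).as_matrix(); print(st["position"],M[:,0],st["wrist_force"],st["qpos"][5],"to rim",M.T@(np.array([.4501,-.2545,.202])-st["position"]))
s=manip.capture("side"); x,y=proj("side",[.45,-.2545,.06]).astype(int); print(x,y)
cv2.imwrite("pics/a3.png",cv2.resize(s[y-60:y+50,x-60:x+60],None,fx=5,fy=5,interpolation=2)[...,::-1])
E
```

```text
time_s: 7.05
position: [0.4492, -0.2566, 0.2713]
tool_rot: [-0.0, 0.965, -0.261, -0.0]
wrist_force: [-0.1, 0.4, -2.7]
gripper_width: 0.0553
grip_force: 30.0
time_s: 7.42
position: [0.4504, -0.2535, 0.2716]
tool_rot: [-0.0, 0.966, -0.258, -0.0]
wrist_force: [-0.1, 0.1, -3.1]
gripper_width: 0.0552
grip_force: 30.0
[ 0.45037564 -0.25353265  0.27158843] [ 8.67197443e-01 -4.97964223e-01 -4.76424955e-04] [-0.10956512  0.13021346 -3.0786324 ] 1.352277794100932 to rim [0.00027582 0.00099072 0.0695881 ]
376 173
```

View pics/a3.png

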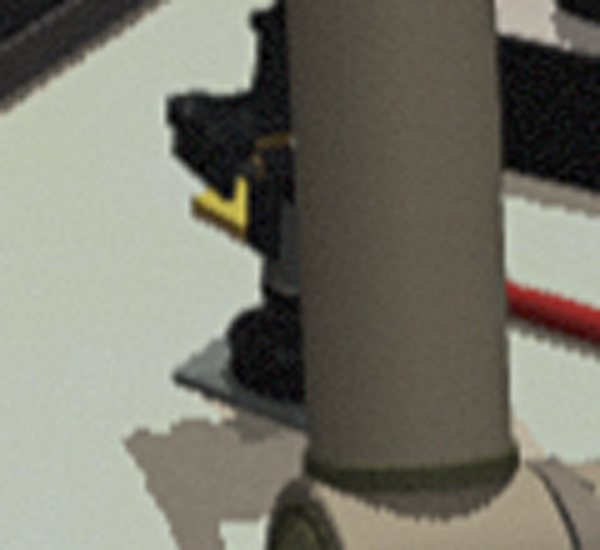

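The pod hangs over the cup, with the arm hiding its right half. I'll lower it into the mouth, then go in small steps watching force.

```bash
python3 -m creep '[[0,0.001,0.007,0,0,0],[0,0.001,0.015,0,0,0],[0,0.001,0.023,0,0,0],[0,0.001,0.03,0,0,0],[0,0.001,0.035,0,0,0],[0,0.001,0.038,0,0,0],[0,0.001,0.038,0,0,0]]'
python3 -m creep '[[0,0,0.001,0,0,0],[0,0,0.002,0,0,0],[0,0,0.003,0,0,0],[0,0,0.004,0,0,0],[0,0,0.004,0,0,0]]'
python3 -m creep '[[0,0,0.001,0,0,0],[0,0,0.002,0,0,0],[0,0,0.003,0,0,0],[0,0,0.003,0,0,0]]'
```

```text
time_s: 8.35
position: [0.4496, -0.2553, 0.2336]
tool_rot: [-0.0, 0.966, -0.259, -0.0]
wrist_force: [-1.1, 0.5, -3.3]
gripper_width: 0.0555
grip_force: 30.0
time_s: 8.98
position: [0.4496, -0.2553, 0.2296]
tool_rot: [-0.0, 0.966, -0.259, -0.0]
wrist_force: [-0.0, -0.2, -2.5]
gripper_width: 0.0553
grip_force: 30.0
time_s: 9.48
position: [0.4496, -0.2553, 0.2266]
tool_rot: [-0.0, 0.966, -0.259, -0.0]
wrist_force: [0.6, 0.5, -2.7]
gripper_width: 0.0554
grip_force: 30.0
```

```bash
python3 -m creep '[[0,0,0.0007,0,0,0],[0,0,0.0014,0,0,0],[0,0,0.002,0,0,0],[0,0,0.002,0,0,0]]'
python3 -m creep '[[0,0,0.0004,0,0,0],[0,0,0.0008,0,0,0],[0,0,0.0008,0,0,0]]'
python3 -m creep '[[0,0,0.0004,0,0,0],[0,0,0.0004,0,0,0]]'
```

```text
time_s: 9.98
position: [0.4496, -0.2554, 0.2247]
tool_rot: [-0.0, 0.966, -0.259, -0.0]
wrist_force: [-0.4, 0.2, -2.1]
gripper_width: 0.0556
grip_force: 30.0
time_s: 10.35
position: [0.4496, -0.2553, 0.2239]
tool_rot: [-0.0, 0.966, -0.259, -0.0]
wrist_force: [-0.0, 0.6, -2.8]
gripper_width: 0.0551
grip_force: 30.0
time_s: 10.6
position: [0.4496, -0.2553, 0.2237]
tool_rot: [0.0, 0.966, -0.259, 0.0]
wrist_force: [-1.7, 1.3, 1.1]
gripper_width: 0.0555
grip_force: 30.0
```

Contact at the expected key height, with about 4 N on the key. Now I'll turn in small steps and watch for the load to vanish.

```bash
python3 -m creep '[[0,0,0.0001,0,0,2],[0,0,0.0001,0,0,4],[0,0,0.0001,0,0,4]]'
python3 -m creep '[[0,0,0,0,0,2],[0,0,0,0,0,4],[0,0,0,0,0,4]]'
python3 -m creep '[[0,0,0,0,0,2],[0,0,0,0,0,2]]'
```

```text
time_s: 10.98
position: [0.4497, -0.2553, 0.2235]
tool_rot: [0.0, 0.956, -0.292, 0.0]
wrist_force: [-0.3, 1.2, 2.2]
gripper_width: 0.0552
grip_force: 30.0
time_s: 11.35
position: [0.4496, -0.2554, 0.2234]
tool_rot: [0.0, 0.946, -0.326, 0.0]
wrist_force: [0.5, 1.8, 1.1]
gripper_width: 0.0554
grip_force: 30.0
time_s: 11.6
position: [0.4496, -0.2554, 0.2233]
tool_rot: [0.0, 0.94, -0.342, 0.0]
wrist_force: [0.6, 0.7, -1.6]
gripper_width: 0.0553
grip_force: 30.0
```

```bash
python3 -m creep '[[0,0,0,0,0,2],[0,0,0,0,0,2]]'
python3 -m creep '[[0,0,0.0004,0,0,0],[0,0,0.0008,0,0,0],[0,0,0.0008,0,0,0]]'
```

```text
time_s: 11.85
position: [0.4496, -0.2554, 0.2233]
tool_rot: [0.0, 0.934, -0.358, -0.0]
wrist_force: [1.4, -0.4, -3.1]
gripper_width: 0.0552
grip_force: 30.0
time_s: 12.22
position: [0.4496, -0.2554, 0.2226]
tool_rot: [0.0, 0.934, -0.358, 0.0]
wrist_force: [1.2, -0.1, -1.9]
gripper_width: 0.0552
grip_force: 30.0
```

The load has vanished and the pod went 1 mm below the key top, so the notch is over the key. I'll turn 2° further towards the notch's middle and lower.

```bash
python3 -m creep '[[0,0,0,0,0,2],[0,0,0.0005,0,0,2],[0,0,0.001,0,0,2],[0,0,0.001,0,0,2]]'
python3 -m creep '[[0,0,0.001,0,0,0],[0,0,0.002,0,0,0],[0,0,0.003,0,0,0],[0,0,0.003,0,0,0]]'
python3 -m creep '[[0,0,0.001,0,0,0],[0,0,0.002,0,0,0],[0,0,0.003,0,0,0],[0,0,0.003,0,0,0]]'
```

```text
time_s: 12.72
position: [0.4496, -0.2553, 0.2216]
tool_rot: [-0.0, 0.927, -0.374, -0.0]
wrist_force: [1.1, 1.3, -2.1]
gripper_width: 0.0551
grip_force: 30.0
time_s: 13.22
position: [0.4496, -0.2553, 0.2185]
tool_rot: [-0.0, 0.927, -0.374, -0.0]
wrist_force: [2.3, 0.8, -2.8]
gripper_width: 0.0554
grip_force: 30.0
time_s: 13.72
position: [0.4496, -0.2553, 0.2155]
tool_rot: [-0.0, 0.927, -0.374, -0.0]
wrist_force: [2.5, 0.9, -1.8]
gripper_width: 0.0552
grip_force: 30.0
```

Going down freely, with the floor expected at TCP z ≈ 0.2138.

```bash
python3 -m creep '[[0,0,0.0005,0,0,0],[0,0,0.001,0,0,0],[0,0,0.0014,0,0,0],[0,0,0.0014,0,0,0]]'
python3 -m creep '[[0,0,0.0004,0,0,0],[0,0,0.0004,0,0,0]]'
python3 -m creep '[[0,0,0.0003,0,0,0],[0,0,0.0003,0,0,0]]'
```

```text
time_s: 14.22
position: [0.4496, -0.2553, 0.2142]
tool_rot: [-0.0, 0.927, -0.374, 0.0]
wrist_force: [2.3, 1.2, -1.4]
gripper_width: 0.0551
grip_force: 30.0
time_s: 14.48
position: [0.4496, -0.2553, 0.2139]
tool_rot: [0.0, 0.927, -0.374, 0.0]
wrist_force: [3.3, 1.1, 0.3]
gripper_width: 0.0549
grip_force: 30.0
time_s: 14.72
position: [0.4497, -0.2554, 0.2138]
tool_rot: [0.0, 0.927, -0.374, 0.0]
wrist_force: [3.4, 1.2, 4.0]
gripper_width: 0.0554
grip_force: 30.0
```

The pod is on the floor at the expected height. Now release and go straight up.

```bash
python3 -m creep '[[0,0,0,0,0,0],[0,0,0,0,0,0],[0,0,0,0,0,0],[0,0,0,0,0,0],[0,0,0,0,0,0],[0,0,0,0,0,0],[0,0,0,0,0,0],[0,0,0,0,0,0]]' 0 
python3 -m creep '[[0,0,-0.005,0,0,0],[0,0,-0.02,0,0,0],[0,0,-0.045,0,0,0],[0,0,-0.075,0,0,0],[0,0,-0.105,0,0,0],[0,0,-0.135,0,0,0],[0,0,-0.16,0,0,0],[0,0,-0.17,0,0,0]]'
```

```text
time_s: 15.72
position: [0.4496, -0.2553, 0.2135]
tool_rot: [0.0, 0.927, -0.374, -0.0]
wrist_force: [-0.3, -0.4, -0.8]
gripper_width: 0.0882
grip_force: 0.0
time_s: 16.73
position: [0.4495, -0.2552, 0.3856]
tool_rot: [0.001, 0.927, -0.374, 0.001]
wrist_force: [0.2, -0.0, -0.4]
gripper_width: 0.088
grip_force: 0.0
```

```bash
python3 -m creep '[[0.02,0.02,0,0,0,0],[0.05,0.052,0,0,0,0],[0.08,0.083,0,0,0,0],[0.11,0.114,0,0,0,0],[0.14,0.145,0,0,0,0],[0.16,0.167,0,0,0,0],[0.173,0.18,0,0,0,0],[0.173,0.18,0,0,0,0]]'
python3 - <<'E'
from h import *
t=manip.capture("top"); s=manip.capture("side")
print("exp top px",proj("top",[.4501,-.2545,.092]),"side",proj("side",[.4501,-.2545,.092]))
x,y=proj("side",[.45,-.2545,.06]).astype(int)
cv2.imwrite("pics/a4.png",np.hstack([cv2.resize(t[200:290,320:410],(400,400),interpolation=2),cv2.resize(s[y-45:y+45,x-45:x+45],(400,400),interpolation=2)])[...,::-1])
E
```

```text
time_s: 17.73
position: [0.4488, -0.5057, 0.3826]
tool_rot: [-0.0, 0.927, -0.375, -0.001]
wrist_force: [0.0, 1.0, -0.2]
gripper_width: 0.0879
grip_force: 0.0
exp top px [367.12781496 240.77800501] side [377.51010438 165.03498047]
```

View pics/a4.png

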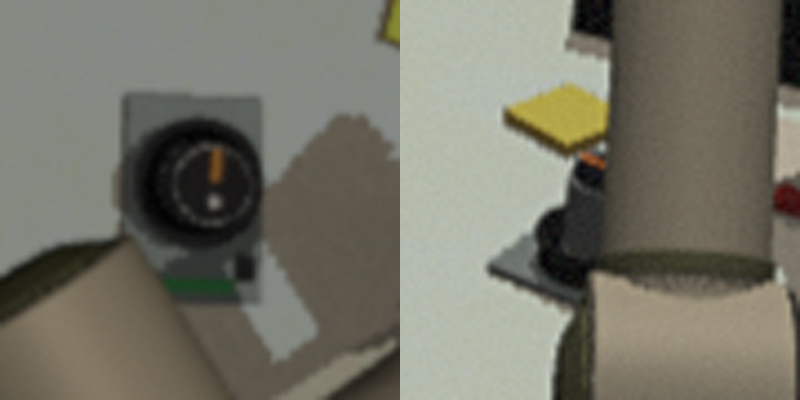

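The top view shows the pod upright in the cup. Its top is centred near crop (213,185), which is pixel (367.5,241) against the expected (367.1,240.8), and its mark points along dock +x. The gripper is clear of everything, so I'll hand in.

```bash
python3 -c "
from plant import manip
print(manip.job_done())"
```

```text
the job is handed in; nothing more can be done
None
```

The orange-marked pod is standing upright in the dock's cup, fully down on the floor with its notch over the key, released, and the job is handed in; the hand-in call returned no verdict.

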